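# Lock the tier stop of a serving stand with its crank nut

## Robot

A 6-joint arm with a two-finger parallel gripper is mounted at the origin on a cart in front of the work surface, level with it; the furniture and walls round the work are solid. World frame = base frame: x ahead of the robot, y to its left, z up, the work surface at z = 0. Lengths are in m, angles in rad, forces in N, time in s.
With the tool pointing down it reaches from about 0.35 to 0.775 m from the base axis. Payload 7.3 kg.
Tool frame: the origin (TCP) lies midway between the tips of the shut fingers; the grasp point (between the pads) lies 19 mm behind it; x points along the fingers, z is the direction in which the jaws open and shut, and the axes are right-handed (so a half turn about x gives the same grasp; the last joint's range is limited). The gripper opens to 92 mm and grips with 3 to 60 N. Pads are 19 mm wide; open, the fingers measure 130 mm over their backs; the gripper's body (75 mm by 190 mm) begins 47 mm behind the grasp point.
Start: joints at [1.029, 0.342, 1.524, -0, 1.275, -0.146], TCP at [0.202, 0.484, 0.227] pointing down, gripper open.
Joint ranges: [-2.53, 2.53], [-0.77, 2.02], [0.04, 2.7], [-1, 4.14], [0.28, 2.66], [-3.11, 3.11]. Speed limits (rad/s): [2.57, 2.57, 3.14, 3.14, 3.14, 3.14].

## Interface

Orientations are given as a unit quaternion [w, x, y, z].
In Python, from bench import ctrl gives the robot as it stands.
- The arm moves only by the tool play_rows, never from a script. Its argument "series" is a list of rows, each a list of 4 numbers: the shift along the tool's x, y, z in m, then the turn about the tool's x in degrees. In form: [[x, y, z, twist], ...]. A call has exactly 10 rows; each row is the pose to reach, as a shift and turn from the pose commanded when the call began, along the tool's axes at that moment; what a row does not reach only later rows make up. A row lasts 1/8 s, in which the tool goes at most 62.5 mm and 10.7 degrees, less where a joint would pass 70% of its speed; a pose out of reach is approached as far as the arm can. A call with a gripper value outside its range is refused whole. "fingers" is the closure in counts, from 0 (fully open) to 255 (shut), set as the call begins (left out, the last holds). The fingers move at their own pace and stop on an object; the grip force is fixed at half the most. Time passes only in rows, so rows that repeat a pose let the fingers close, or fill a call up. It gives the time, the measured TCP pose, the force and the opening at its end, in the units of the state.
- ctrl.observe(): the state, without advancing time (a new reading comes with each control period).
- ctrl.snapshot(name): name is "scene" or "top"; returns a dict with "img" (420x560x3 uint8, blue, green, red), "fx", "fy", "cx", "cy" (pixels), "distortion" ([k1, k2, p1, p2, k3] as OpenCV has them; the pictures are not rectified), "rvec" (rotation vector, rad) and "tvec" (3), from world to camera coordinates, as OpenCV has them. Camera axes: x right, y down, z forward; pixel columns grow to the right and rows downward; lengths in m; the calibration is good to about 2 mm. A picture is of the moment at which its call begins. There is no depth.
- ctrl.sign_off(): hands the job in, once; it reports no verdict.
The state is a dict: "t": time; "joint_pos": joint angles; "qvel": joint speeds; "joint_efforts": joint torques, N m; "tool_pos": TCP position; "tcp_rot": TCP orientation; "contact_force": force on the tool from outside, world axes, zero at the start; "torque": the same for the moment, N m; "grip_width": finger opening in m.
Only numpy, scipy, OpenCV 4.12 (cv2) and the standard library are available. Lean on these libraries where they do the work, as an engineer would, in place of code of your own. Each camera call takes 0.05 s, during which the arm holds its last target. There are 200 camera calls.

## Task

The hexagonal lower nut on the serving stand's threaded column is already at the right height to carry the upper tier. Crank the upper nut clockwise by its wooden knob until it runs down onto the lower nut, then tighten it firmly against it so that the two lock, without dragging the lower nut round with it, and let go. Leave the espresso cup and the teal glass beside the stand where they are.

Things in the scene. Friction and masses are not known exactly. Their poses are not given: they have to be found in the camera images.
- stand: foot of a two-tier serving stand, fixed to the worktop: round dark steel foot, 100 mm across, 17 mm high, with an upright threaded steel column 17 mm thick on its axis, top 78 mm above the worktop. Origin: centre of the underside, on the column's axis; z up. Mind the shelf posts behind: upright, fronts at x = 0.56 m, one at y = -0.12 to -0.05, one at y = 0.47 to 0.55 m.
- lock_nut: the upper (lock) nut: a brass hub 29 mm across, 18 mm high, with a crank arm (13 mm wide, top 16 mm up) that ends in an upright wooden knob. Origin: centre of the hub's underside on the column's axis; z up; x points along the arm to the knob. Right-hand thread: clockwise from above lowers it, 6 mm a turn. It starts 2 to 5.5 mm above the washer on the lower nut.
- crank_knob (a point): on the knob's axis, 50 mm from the column's axis and 47 mm above the hub's underside; the knob (15 mm thick, from 19 to 62 mm up) spins on its pin. Turning slowly takes 1 N at the knob; once the nut meets the washer the push climbs about 5 N per rad. 8 to 12 N while turning slowly (6 to 9 N left when held still) is firm, 14 N or more drags the lower nut.
- lower_nut (a joint): turn of the lower nut from where it stood at the start (rad, 0 at the start, positive clockwise from above). The nut is brass, hexagonal, 30 mm across the flats, 12 mm high, under the lock nut, with a dark springy washer on top; 0.6 N m of thread friction holds it. It must stay within 0.2 rad.
- cup: white espresso cup with a green band, loose, 63 x 88 x 51 mm; origin: centre of the underside.
- glass: small teal tumbler, loose, 68 mm across, 84 mm high; origin: centre of the underside.

How it is judged:
By the outcome, as a careful person would: the job done as asked, in the order asked, and still so for the second after the job is handed in, with the robot touching nothing.
It also fails if it takes over 67 s, if anything falls off the work surface, if the arm or the gripper's body presses on something with over 40 N, if the wrist force passes 120 N, or if a joint passes its speed limit or range.

## Working session

There is one attempt and no reset: what is moved stays moved. The work goes in short steps, Python scripts to look and compute and a tool call to move; the robot and the scene stay as the last step left them, time stands still between calls to the robot, and variables do not carry over. Pictures are saved under pics/ and viewed, about 8 in all and at most 12, crops included, and the job is handed in when it is done.

Besides the shell and the picture viewer there is one more tool, called in YAML: its name, and indented under it one key for each argument. play_rows: Moves the arm, as the interface text tells. Its arguments: {"type":"object","properties":{"series":{"type":"array","items":{"type":"array","items":{"type":"number"}}},"fingers":{"type":"number"}},"required":["series"]}

```bash
mkdir -p pics
python3 - <<'E'
from bench import ctrl
import cv2,pickle
s=ctrl.observe()
for k in s: print(k,s[k])
for n in("scene","top"):
    d=ctrl.snapshot(n); pickle.dump(d,open(n+'.pkl','wb')); cv2.imwrite(f'pics/{n}0.png',d['img'])
    print(n,{k:v for k,v in d.items() if k!='img'})
E
```

```text
t 0.0
joint_pos [ 1.02898480e+00  3.42697802e-01  1.52504898e+00  8.83062039e-06
  1.27541259e+00 -1.45994911e-01]
qvel [-0.00180363  0.00124621 -0.00208924  0.00020554  0.00117848  0.00311367]
joint_efforts [ 2.33612918e-03 -4.31233513e+01 -2.44222963e+01  7.19628436e-02
  5.58283541e-02 -1.15244920e-04]
tool_pos [0.20217207 0.48404927 0.22604675]
tcp_rot [ 0.58804769 -0.39216365  0.58905185  0.39169568]
contact_force [ 0.83229535  0.28704798 -0.54117476]
torque [ 0.00310581 -0.00866989 -0.02546278]
grip_width 0.0919324207833088
scene {'fx': 453.91030616206086, 'fy': 453.91030616206086, 'cx': 277.7092747835145, 'cy': 208.22221475724447, 'distortion': array([0.03223343, 0.        , 0.        , 0.        , 0.        ]), 'rvec': array([ 2.01560636, -0.19149115,  0.12668834]), 'tvec': array([-0.44427987,  0.28650518,  0.47788267])}
top {'fx': 417.45677014321706, 'fy': 417.45677014321706, 'cx': 281.90977050116277, 'cy': 213.03465876648255, 'distortion': array([0.02345971, 0.        , 0.        , 0.        , 0.        ]), 'rvec': array([ 2.14353383, -2.09159422,  0.21130624]), 'tvec': array([0.36622042, 0.51304332, 0.84806774])}
```

View pics/scene0.png

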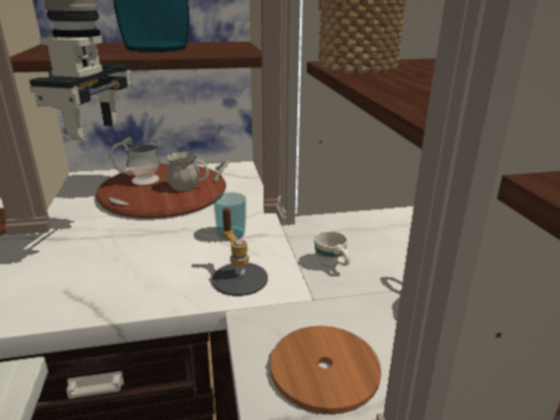

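View pics/top0.png

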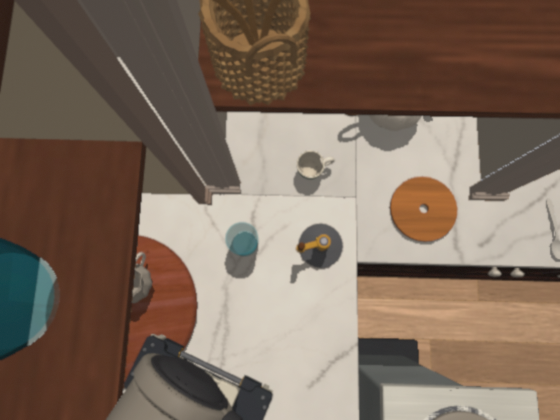

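Scene picture: foot about (240,278), nuts (239,252), knob (227,220), glass (230,215), cup (331,250). Top picture: foot (320,245), hub (323,242), knob about (302,247), glass (242,240), cup (311,165). Next, I'll measure with masks and take enlarged crops.

```bash
cat > h.py <<'E'
import numpy as np,cv2,pickle
def cam(d):
    K=np.array([[d['fx'],0,d['cx']],[0,d['fy'],d['cy']],[0,0,1.]]);R=cv2.Rodrigues(d['rvec'])[0]
    return K,R,np.array(d['tvec'])
def ray(d,p):
    K,R,t=cam(d);u=cv2.undistortPoints(np.array([[p]],float),K,d['distortion'])[0,0]
    return -R.T@t,R.T@np.array([u[0],u[1],1])
def plane(d,p,z):
    c,v=ray(d,p);return c+v*(z-c[2])/v[2]
def proj(d,P):
    K=cam(d)[0];return cv2.projectPoints(np.array(P,float).reshape(-1,3),d['rvec'],d['tvec'],K,d['distortion'])[0][:,0]
def tri(d1,p1,d2,p2):
    a,u=ray(d1,p1);b,v=ray(d2,p2);s=np.linalg.lstsq(np.c_[u,-v],b-a,rcond=None)[0]
    P,Q=a+s[0]*u,b+s[1]*v;return (P+Q)/2,np.linalg.norm(P-Q)
E
python3 - <<'E'
from h import *
s=pickle.load(open('scene.pkl','rb'));t=pickle.load(open('top.pkl','rb'))
c1=cv2.resize(s['img'][180:310,195:365],None,fx=4,fy=4,interpolation=cv2.INTER_CUBIC)
c2=cv2.resize(t['img'][145:295,215:365],None,fx=4,fy=4,interpolation=cv2.INTER_CUBIC)
cv2.imwrite('pics/s1.png',c1);cv2.imwrite('pics/t1.png',c2)
print('cams',ray(s,(280,210))[0],ray(t,(280,210))[0])
for n,d,roi,z in(('s',s,(210,250,300,310),.0085),('t',t,(285,210,360,290),.017)):
    x0,y0,x1,y1=roi;g=d['img'][y0:y1,x0:x1].max(2)
    m=(g<90).astype(np.uint8);k,l,st,ce=cv2.connectedComponentsWithStats(m);i=1+st[1:,4].argmax()
    pts=np.argwhere(l==i)[:,::-1].astype(np.int32);hu=cv2.convexHull(pts)
    e=cv2.fitEllipse(hu);c=(e[0][0]+x0,e[0][1]+y0);print(n,'foot',c,e[1],st[i],plane(d,c,z))
for n,d,p,z in(('glass',t,(242,240),.084),('cup',t,(311,165),.05),('hub',t,(323,242),.07),('knob',t,(302,247),.1)):print(n,plane(d,p,z))
E
```

```text
cams [ 0.37554945 -0.38386175  0.46845964] [0.32719739 0.37734515 0.93118325]
s foot (237.3726634979248, 273.78687858581543) (44.484859466552734, 55.32255172729492) [   2    0   55   46 1431] [0.4368908  0.29617264 0.0085    ]
t foot (319.44023513793945, 246.43658447265625) (41.34627151489258, 42.16850280761719) [ 13  22  43  36 710] [0.43778223 0.29445834 0.017     ]
glass [0.43898205 0.45875584 0.084     ]
cup [0.61348134 0.3172283  0.05      ]
hub [0.44079573 0.29193698 0.07      ]
knob [0.42574634 0.3368129  0.1       ]
```

View pics/s1.png

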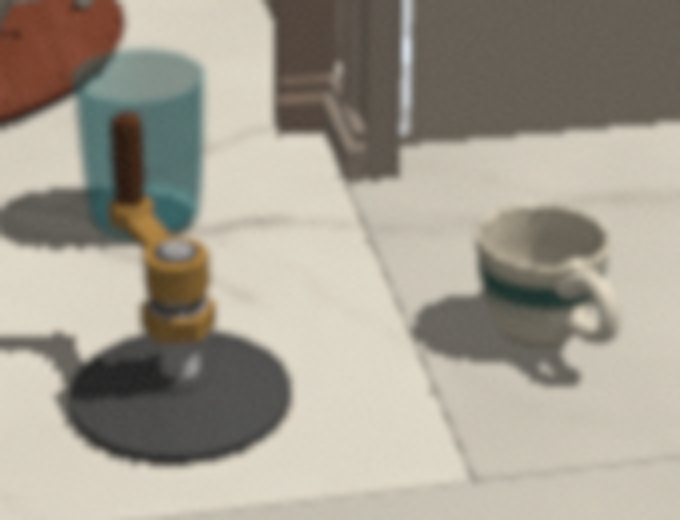

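View pics/t1.png

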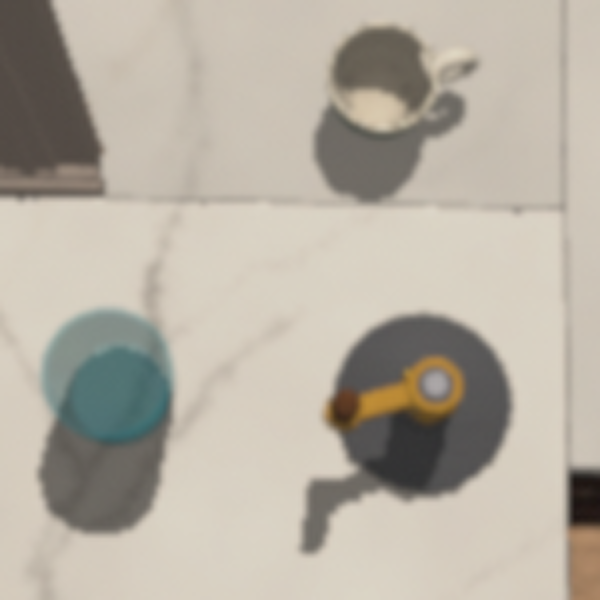

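Scene crop: knob top (226.8,209.5) and bottom (227,229.5), column top (239.5,242.5), foot centre (240,278). Top crop: column top (324,241), knob top (301.5,245.5), foot centre (321,246), glass rim (241.8,238), cup mouth (311,164).

Run:
```python
from h import *
s=pickle.load(open('scene.pkl','rb'));t=pickle.load(open('top.pkl','rb'))
print('foot s',plane(s,(239.8,278.3),.017),'t',plane(t,(321,246.2),.017))
print('col top t',plane(t,(324,241),.078),'s',plane(s,(239.5,242.3),.078),'tri',tri(s,(239.5,242.3),t,(324,241)))
print('knobtop tri',tri(s,(226.8,210),t,(301.5,245.5)))
K=tri(s,(226.8,210),t,(301.5,245.5))[0]
for q in((226.8,210),(227,229.5)):
    c,v=ray(s,q);print('knob on scene ray @x',c+v*(K[0]-c[0])/v[0])
print('glass',plane(t,(241.8,238),.084),'base',plane(t,(244.5,243.7),.006))
print('cup',plane(t,(310.5,164),.051))
# hub brass mask in scene: rows of extents
hsv=cv2.cvtColor(s['img'],cv2.COLOR_BGR2HSV)
for y in range(238,270):
    r=hsv[y,225:255];x=np.where((r[:,0]>8)&(r[:,0]<25)&(r[:,1]>110))[0]+225
    print(y,(x.min(),x.max(),len(x)) if len(x) else '-',end='; ')
```

```text
foot s [0.43832674 0.26913843 0.017     ] t [0.43838974 0.29103389 0.017     ]
col top t [0.44186073 0.29068378 0.078     ] s [0.44183322 0.28711035 0.078     ] tri (array([0.44214583, 0.29048346, 0.07603451]), np.float64(4.152869253401322e-05))
knobtop tri (array([0.42670458, 0.33861193, 0.11587735]), np.float64(0.00017129309621374047))
knob on scene ray @x [0.42670458 0.33981538 0.11528004]
knob on scene ray @x [0.42670458 0.35948557 0.0655965 ]
glass [0.44308436 0.45934223 0.084     ] base [0.44112392 0.46033251 0.006     ]
cup [0.61542651 0.31842209 0.051     ]
238 (np.int64(228), np.int64(236), 9); 239 (np.int64(229), np.int64(236), 8); 240 (np.int64(230), np.int64(234), 5); 241 (np.int64(231), np.int64(233), 3); 242 (np.int64(231), np.int64(245), 5); 243 (np.int64(231), np.int64(245), 5); 244 (np.int64(232), np.int64(245), 5); 245 (np.int64(232), np.int64(245), 8); 246 (np.int64(232), np.int64(245), 14); 247 (np.int64(232), np.int64(245), 14); 248 (np.int64(233), np.int64(245), 13); 249 (np.int64(233), np.int64(246), 14); 250 (np.int64(233), np.int64(245), 13); 251 (np.int64(233), np.int64(245), 13); 252 (np.int64(233), np.int64(245), 13); 253 (np.int64(233), np.int64(245), 13); 254 (np.int64(234), np.int64(244), 11); 255 (np.int64(235), np.int64(242), 5); 256 -; 257 (np.int64(247), np.int64(247), 1); 258 (np.int64(232), np.int64(247), 4); 259 (np.int64(232), np.int64(247), 7); 260 (np.int64(232), np.int64(247), 16); 261 (np.int64(232), np.int64(246), 15); 262 (np.int64(232), np.int64(246), 15); 263 (np.int64(233), np.int64(245), 13); 264 (np.int64(234), np.int64(244), 11); 265 -; 266 -; 267 -; 268 -; 269 -;
```

```bash
cat >> h.py <<'E'
from scipy.spatial.transform import Rotation as Ro
def R_of(s): q=s['tcp_rot'];return Ro.from_quat([q[1],q[2],q[3],q[0]]).as_matrix()
E
python3 - <<'E'
from h import *
from bench import ctrl
s=ctrl.observe();R=R_of(s);print(R.round(3))
T=np.array([[0,0,1],[0,1,0],[-1,0,0.]])
print('twist',np.degrees(Ro.from_matrix(R.T@T).as_rotvec()))
print('shift',R.T@(np.array([.4267,.339,.16])-s['tool_pos']))
E
```

```text
[[-0.001 -0.923  0.385]
 [-0.001  0.385  0.923]
 [-1.     0.    -0.001]]
twist [ 6.73252633e+01 -7.53376752e-02  3.65772522e-02]
shift [ 0.06614388 -0.26310085 -0.04725285]
```

play_rows:
  series:
    - [0,-0.04,-0.007,10]
    - [0,-0.09,-0.016,20]
    - [0,-0.14,-0.025,30]
    - [0,-0.19,-0.034,40]
    - [0,-0.23,-0.042,50]
    - [0,-0.263,-0.0473,60]
    - [0.02,-0.263,-0.0473,67.3]
    - [0.045,-0.263,-0.0473,67.3]
    - [0.066,-0.263,-0.0473,67.3]
    - [0.066,-0.263,-0.0473,67.3]
  fingers: 0

```text
t: 1.35
tool_pos: [0.4258, 0.3387, 0.159]
tcp_rot: [0.706, -0.001, 0.708, -0.001]
contact_force: [-0.5, 0.7, 0.4]
grip_width: 0.0918
```

play_rows:
  series:
    - [0.02,0,0,0]
    - [0.04,0,0,0]
    - [0.06,0,0,0]
    - [0.079,0,0,0]
    - [0.079,0,0,0]
    - [0.079,0,0,0]
    - [0.079,0,0,0]
    - [0.079,0,0,0]
    - [0.079,0,0,0]
    - [0.079,0,0,0]
  fingers: 150

```text
t: 2.6
tool_pos: [0.4268, 0.3394, 0.0818]
tcp_rot: [0.707, -0.0, 0.707, 0.0]
contact_force: [-0.8, 0.5, -1.0]
grip_width: 0.0378
```

Run:
```python
from h import *
from bench import ctrl
d=ctrl.snapshot('scene');e=ctrl.snapshot('top')
c=[cv2.resize(a,(400,560),interpolation=cv2.INTER_CUBIC) for a in (d['img'][160:300,190:290],e['img'][180:320,250:350])]
cv2.imwrite('pics/g1.png',np.hstack(c))
```

```text
(no output)
```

View pics/g1.png

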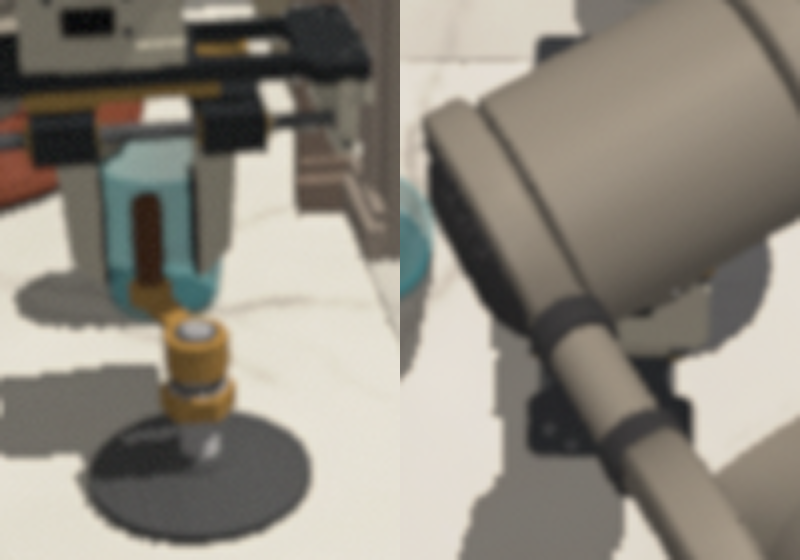

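The picture shows the knob (crop 147,240) midway between the fingers (85 and 210), with the tips just above the arm. I'll close on it.

play_rows:
  series:
    - [0,0,0,0]
    - [0,0,0,0]
    - [0,0,0,0]
    - [0,0,0,0]
    - [0,0,0,0]
    - [0,0,0,0]
    - [0,0,0,0]
    - [0,0,0,0]
    - [0,0,0,0]
    - [0,0,0,0]
  fingers: 255

```text
t: 3.95
tool_pos: [0.4268, 0.3394, 0.0817]
tcp_rot: [0.707, -0.0, 0.707, 0.0]
contact_force: [-0.8, 1.2, 0.3]
grip_width: 0.0138
```

```bash
cat >> h.py <<'E'
C=np.array([.4412,.2912])
def arc(th0,step,n=10,C=C,start=None,z=True,r=.05):
    """rows (deg, clockwise) from crank angle th0; start = commanded xy"""
    p0=C+r*np.array([np.cos(np.radians(th0)),np.sin(np.radians(th0))]) if start is None else np.array(start)
    rows=[]
    for i in range(1,11):
        a=min(i,n)*step;p=C+r*np.array([np.cos(np.radians(th0-a)),np.sin(np.radians(th0-a))])
        rows.append([round(.006*a/360,4),round(p[1]-p0[1],4),round(p[0]-p0[0],4),0])
    print(th0,'->',th0-n*step,rows)
E
python3 -c "
from h import *
arc(106.9,4,9)"
```

```text
106.9 -> 70.9 [[0.0001, np.float64(0.0009), np.float64(0.0034), 0], [0.0001, np.float64(0.0016), np.float64(0.0068), 0], [0.0002, np.float64(0.002), np.float64(0.0103), 0], [0.0003, np.float64(0.0022), np.float64(0.0137), 0], [0.0003, np.float64(0.0021), np.float64(0.0172), 0], [0.0004, np.float64(0.0018), np.float64(0.0207), 0], [0.0005, np.float64(0.0012), np.float64(0.0242), 0], [0.0005, np.float64(0.0004), np.float64(0.0276), 0], [0.0006, np.float64(-0.0006), np.float64(0.0309), 0], [0.0006, np.float64(-0.0006), np.float64(0.0309), 0]]
```

play_rows:
  series:
    - [0.0001,0.0009,0.0034,0]
    - [0.0001,0.0016,0.0068,0]
    - [0.0002,0.002,0.0103,0]
    - [0.0003,0.0022,0.0137,0]
    - [0.0003,0.0021,0.0172,0]
    - [0.0004,0.0018,0.0207,0]
    - [0.0005,0.0012,0.0242,0]
    - [0.0005,0.0004,0.0276,0]
    - [0.0006,-0.0006,0.0309,0]
    - [0.0006,-0.0006,0.0309,0]

```text
t: 5.2
tool_pos: [0.4582, 0.3386, 0.0812]
tcp_rot: [0.707, -0.0, 0.707, 0.0]
contact_force: [1.0, -0.9, -1.4]
grip_width: 0.014
```

```bash
sed -i 's/round(p\[1\]-p0\[1\],4),round(p\[0\]-p0\[0\],4)/round(float(p[1]-p0[1]),4),round(float(p[0]-p0[0]),4)/' h.py; python3 -c "
from h import *
arc(70.9,6);arc(10.9,4)"
```

```text
70.9 -> 10.900000000000006 [[0.0001, -0.002, 0.0048, 0], [0.0002, -0.0044, 0.0095, 0], [0.0003, -0.0074, 0.0138, 0], [0.0004, -0.0107, 0.0178, 0], [0.0005, -0.0145, 0.0214, 0], [0.0006, -0.0186, 0.0246, 0], [0.0007, -0.0231, 0.0274, 0], [0.0008, -0.0278, 0.0297, 0], [0.0009, -0.0327, 0.0315, 0], [0.001, -0.0378, 0.0327, 0]]
10.9 -> -29.1 [[0.0001, -0.0034, 0.0005, 0], [0.0001, -0.0069, 0.0008, 0], [0.0002, -0.0104, 0.0009, 0], [0.0003, -0.0139, 0.0007, 0], [0.0003, -0.0174, 0.0003, 0], [0.0004, -0.0208, -0.0004, 0], [0.0005, -0.0242, -0.0013, 0], [0.0005, -0.0275, -0.0025, 0], [0.0006, -0.0307, -0.0038, 0], [0.0007, -0.0338, -0.0054, 0]]
```

play_rows:
  series:
    - [0.0001,-0.002,0.0048,0]
    - [0.0002,-0.0044,0.0095,0]
    - [0.0003,-0.0074,0.0138,0]
    - [0.0004,-0.0107,0.0178,0]
    - [0.0005,-0.0145,0.0214,0]
    - [0.0006,-0.0186,0.0246,0]
    - [0.0007,-0.0231,0.0274,0]
    - [0.0008,-0.0278,0.0297,0]
    - [0.0009,-0.0327,0.0315,0]
    - [0.001,-0.0378,0.0327,0]

```text
t: 6.45
tool_pos: [0.4905, 0.3007, 0.0801]
tcp_rot: [0.707, -0.0, 0.707, 0.0]
contact_force: [-1.5, 0.5, -1.3]
grip_width: 0.0139
```

play_rows:
  series:
    - [0.0001,-0.0034,0.0005,0]
    - [0.0001,-0.0069,0.0008,0]
    - [0.0002,-0.0104,0.0009,0]
    - [0.0003,-0.0139,0.0007,0]
    - [0.0003,-0.0174,0.0003,0]
    - [0.0004,-0.0208,-0.0004,0]
    - [0.0005,-0.0242,-0.0013,0]
    - [0.0005,-0.0275,-0.0025,0]
    - [0.0006,-0.0307,-0.0038,0]
    - [0.0007,-0.0338,-0.0054,0]

```text
t: 7.7
tool_pos: [0.4849, 0.2671, 0.0794]
tcp_rot: [0.707, -0.0, 0.707, 0.0]
contact_force: [-0.8, 1.6, -0.6]
grip_width: 0.0139
```

```bash
python3 -c "
from h import *
arc(-29.1,4);arc(-69.1,4);arc(-109.1,4);arc(-149.1,4)"
```

```text
-29.1 -> -69.1 [[0.0001, -0.003, -0.0018, 0], [0.0001, -0.0058, -0.0038, 0], [0.0002, -0.0086, -0.006, 0], [0.0003, -0.0111, -0.0084, 0], [0.0003, -0.0135, -0.011, 0], [0.0004, -0.0157, -0.0137, 0], [0.0005, -0.0177, -0.0165, 0], [0.0005, -0.0195, -0.0195, 0], [0.0006, -0.021, -0.0226, 0], [0.0007, -0.0224, -0.0259, 0]]
-69.1 -> -109.1 [[0.0001, -0.0011, -0.0033, 0], [0.0001, -0.002, -0.0067, 0], [0.0002, -0.0027, -0.0101, 0], [0.0003, -0.0031, -0.0136, 0], [0.0003, -0.0033, -0.0171, 0], [0.0004, -0.0032, -0.0205, 0], [0.0005, -0.0029, -0.024, 0], [0.0005, -0.0024, -0.0275, 0], [0.0006, -0.0016, -0.0309, 0], [0.0007, -0.0005, -0.0342, 0]]
-109.1 -> -149.1 [[0.0001, 0.0013, -0.0033, 0], [0.0001, 0.0027, -0.0064, 0], [0.0002, 0.0044, -0.0095, 0], [0.0003, 0.0063, -0.0124, 0], [0.0003, 0.0084, -0.0152, 0], [0.0004, 0.0107, -0.0178, 0], [0.0005, 0.0132, -0.0203, 0], [0.0005, 0.0158, -0.0226, 0], [0.0006, 0.0186, -0.0246, 0], [0.0007, 0.0216, -0.0265, 0]]
-149.1 -> -189.1 [[0.0001, 0.0031, -0.0017, 0], [0.0001, 0.0062, -0.0032, 0], [0.0002, 0.0095, -0.0044, 0], [0.0003, 0.0128, -0.0054, 0], [0.0003, 0.0162, -0.0062, 0], [0.0004, 0.0197, -0.0067, 0], [0.0005, 0.0231, -0.007, 0], [0.0005, 0.0266, -0.0071, 0], [0.0006, 0.0301, -0.0069, 0], [0.0007, 0.0336, -0.0065, 0]]
```

play_rows:
  series:
    - [0.0001,-0.003,-0.0018,0]
    - [0.0001,-0.0058,-0.0038,0]
    - [0.0002,-0.0086,-0.006,0]
    - [0.0003,-0.0111,-0.0084,0]
    - [0.0003,-0.0135,-0.011,0]
    - [0.0004,-0.0157,-0.0137,0]
    - [0.0005,-0.0177,-0.0165,0]
    - [0.0005,-0.0195,-0.0195,0]
    - [0.0006,-0.021,-0.0226,0]
    - [0.0007,-0.0224,-0.0259,0]

```text
t: 8.95
tool_pos: [0.4591, 0.2448, 0.0788]
tcp_rot: [0.707, -0.0, 0.707, 0.0]
contact_force: [0.6, 2.7, -0.7]
grip_width: 0.0144
```

play_rows:
  series:
    - [0.0001,-0.0011,-0.0033,0]
    - [0.0001,-0.002,-0.0067,0]
    - [0.0002,-0.0027,-0.0101,0]
    - [0.0003,-0.0031,-0.0136,0]
    - [0.0003,-0.0033,-0.0171,0]
    - [0.0004,-0.0032,-0.0205,0]
    - [0.0005,-0.0029,-0.024,0]
    - [0.0005,-0.0024,-0.0275,0]
    - [0.0006,-0.0016,-0.0309,0]
    - [0.0007,-0.0005,-0.0342,0]

```text
t: 10.2
tool_pos: [0.4248, 0.2443, 0.0781]
tcp_rot: [0.707, -0.0, 0.707, 0.0]
contact_force: [-0.5, 0.4, 0.2]
grip_width: 0.014
```

play_rows:
  series:
    - [0.0001,0.0013,-0.0033,0]
    - [0.0001,0.0027,-0.0064,0]
    - [0.0002,0.0044,-0.0095,0]
    - [0.0003,0.0063,-0.0124,0]
    - [0.0003,0.0084,-0.0152,0]
    - [0.0004,0.0107,-0.0178,0]
    - [0.0005,0.0132,-0.0203,0]
    - [0.0005,0.0158,-0.0226,0]
    - [0.0006,0.0186,-0.0246,0]
    - [0.0007,0.0216,-0.0265,0]

```text
t: 11.45
tool_pos: [0.3982, 0.266, 0.0773]
tcp_rot: [0.707, -0.0, 0.707, 0.0]
contact_force: [0.6, -0.2, 1.9]
grip_width: 0.0142
```

play_rows:
  series:
    - [0.0001,0.0031,-0.0017,0]
    - [0.0001,0.0062,-0.0032,0]
    - [0.0002,0.0095,-0.0044,0]
    - [0.0003,0.0128,-0.0054,0]
    - [0.0003,0.0162,-0.0062,0]
    - [0.0004,0.0197,-0.0067,0]
    - [0.0005,0.0231,-0.007,0]
    - [0.0005,0.0266,-0.0071,0]
    - [0.0006,0.0301,-0.0069,0]
    - [0.0007,0.0336,-0.0065,0]

```text
t: 12.7
tool_pos: [0.3919, 0.2997, 0.0766]
tcp_rot: [0.707, -0.0, 0.707, 0.0]
contact_force: [-0.8, -1.0, 2.8]
grip_width: 0.014
```

```bash
python3 -c "
from h import *
arc(-189.1,4);arc(-229.1,4);arc(-269.1,4);arc(-309.1,3)"
```

```text
-189.1 -> -229.1 [[0.0001, 0.0034, 0.0007, 0], [0.0001, 0.0068, 0.0016, 0], [0.0002, 0.0101, 0.0027, 0], [0.0003, 0.0133, 0.0041, 0], [0.0003, 0.0164, 0.0057, 0], [0.0004, 0.0194, 0.0075, 0], [0.0005, 0.0223, 0.0095, 0], [0.0005, 0.025, 0.0117, 0], [0.0006, 0.0275, 0.0141, 0], [0.0007, 0.0299, 0.0166, 0]]
-229.1 -> -269.1 [[0.0001, 0.0022, 0.0027, 0], [0.0001, 0.0042, 0.0056, 0], [0.0002, 0.006, 0.0086, 0], [0.0003, 0.0076, 0.0117, 0], [0.0003, 0.0089, 0.0149, 0], [0.0004, 0.01, 0.0182, 0], [0.0005, 0.0109, 0.0216, 0], [0.0005, 0.0116, 0.025, 0], [0.0006, 0.012, 0.0285, 0], [0.0007, 0.0122, 0.032, 0]]
-269.1 -> -309.1 [[0.0001, -0.0001, 0.0035, 0], [0.0001, -0.0004, 0.007, 0], [0.0002, -0.0009, 0.0104, 0], [0.0003, -0.0017, 0.0138, 0], [0.0003, -0.0027, 0.0171, 0], [0.0004, -0.004, 0.0204, 0], [0.0005, -0.0055, 0.0236, 0], [0.0005, -0.0072, 0.0266, 0], [0.0006, -0.0091, 0.0295, 0], [0.0007, -0.0112, 0.0323, 0]]
-309.1 -> -339.1 [[0.0001, -0.0017, 0.002, 0], [0.0001, -0.0035, 0.0039, 0], [0.0001, -0.0054, 0.0057, 0], [0.0002, -0.0074, 0.0074, 0], [0.0003, -0.0095, 0.009, 0], [0.0003, -0.0116, 0.0104, 0], [0.0003, -0.0139, 0.0118, 0], [0.0004, -0.0162, 0.0131, 0], [0.0004, -0.0185, 0.0142, 0], [0.0005, -0.021, 0.0152, 0]]
```

play_rows:
  series:
    - [0.0001,0.0034,0.0007,0]
    - [0.0001,0.0068,0.0016,0]
    - [0.0002,0.0101,0.0027,0]
    - [0.0003,0.0133,0.0041,0]
    - [0.0003,0.0164,0.0057,0]
    - [0.0004,0.0194,0.0075,0]
    - [0.0005,0.0223,0.0095,0]
    - [0.0005,0.025,0.0117,0]
    - [0.0006,0.0275,0.0141,0]
    - [0.0007,0.0299,0.0166,0]

```text
t: 13.95
tool_pos: [0.4087, 0.3296, 0.076]
tcp_rot: [0.707, -0.0, 0.707, 0.0]
contact_force: [-2.3, 0.1, 3.1]
grip_width: 0.0142
```

play_rows:
  series:
    - [0.0001,0.0022,0.0027,0]
    - [0.0001,0.0042,0.0056,0]
    - [0.0002,0.006,0.0086,0]
    - [0.0003,0.0076,0.0117,0]
    - [0.0003,0.0089,0.0149,0]
    - [0.0004,0.01,0.0182,0]
    - [0.0005,0.0109,0.0216,0]
    - [0.0005,0.0116,0.025,0]
    - [0.0006,0.012,0.0285,0]
    - [0.0007,0.0122,0.032,0]

```text
t: 15.2
tool_pos: [0.4401, 0.3418, 0.0755]
tcp_rot: [0.707, -0.0, 0.707, 0.0]
contact_force: [-5.4, 0.9, 7.9]
grip_width: 0.014
```

Run:
```python
from h import *
from bench import ctrl
d=ctrl.snapshot('scene')
cv2.imwrite('pics/c1.png',cv2.resize(d['img'][190:300,190:300],None,fx=5,fy=5,interpolation=cv2.INTER_CUBIC))
s=ctrl.observe();print(s['t'],s['contact_force'],s['tool_pos'],s['torque'])
arc(-269.1,2);arc(-289.1,2)
```

```text
15.25 [-1.86899765  0.48033965  6.17726274] [0.4408143  0.34182203 0.07555067] [-0.16836562  0.55840472 -0.01326895]
-269.1 -> -289.1 [[0.0, -0.0, 0.0017, 0], [0.0001, -0.0001, 0.0035, 0], [0.0001, -0.0002, 0.0052, 0], [0.0001, -0.0004, 0.007, 0], [0.0002, -0.0006, 0.0087, 0], [0.0002, -0.0009, 0.0104, 0], [0.0002, -0.0013, 0.0121, 0], [0.0003, -0.0017, 0.0138, 0], [0.0003, -0.0022, 0.0155, 0], [0.0003, -0.0027, 0.0171, 0]]
-289.1 -> -309.1 [[0.0, -0.0006, 0.0016, 0], [0.0001, -0.0013, 0.0033, 0], [0.0001, -0.002, 0.0048, 0], [0.0001, -0.0027, 0.0064, 0], [0.0002, -0.0036, 0.008, 0], [0.0002, -0.0044, 0.0095, 0], [0.0002, -0.0054, 0.0109, 0], [0.0003, -0.0063, 0.0124, 0], [0.0003, -0.0074, 0.0138, 0], [0.0003, -0.0084, 0.0152, 0]]
```

View pics/c1.png

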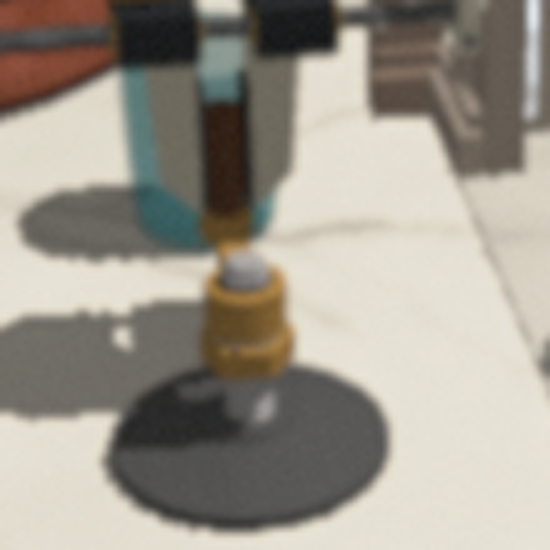

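The hub now sits on the washer (crop 245,345) and the push is climbing, so I'll tighten in smaller steps.

play_rows:
  series:
    - [0,0,0.0017,0]
    - [0,-0.0001,0.0035,0]
    - [0,-0.0002,0.0052,0]
    - [0,-0.0004,0.007,0]
    - [0,-0.0006,0.0087,0]
    - [0,-0.0009,0.0104,0]
    - [0,-0.0013,0.0121,0]
    - [0,-0.0017,0.0138,0]
    - [0,-0.0022,0.0155,0]
    - [0,-0.0027,0.0171,0]

```text
t: 16.5
tool_pos: [0.4566, 0.3394, 0.0753]
tcp_rot: [0.706, 0.0, 0.708, 0.0]
contact_force: [-7.5, 3.6, 7.9]
grip_width: 0.0139
```

Run:
```python
from h import *
from bench import ctrl
s=ctrl.observe();f=s['contact_force']
p=s['tool_pos'][:2]-C;a=np.arctan2(p[1],p[0]);print(s['t'],f,np.degrees(a)-360,np.linalg.norm(p),'tang',f[:2]@[-np.sin(a),np.cos(a)])
```

```text
16.5 [-7.52547493  3.57857627  7.87493117] -287.70868790406826 0.05062114246758412 tang 8.25740550730016
```

play_rows:
  series:
    - [0,0,0,0]
    - [0,0,0,0]
    - [0,0,0,0]
    - [0,0,0,0]
    - [0,0,0,0]
    - [0,0,0,0]
    - [0,0,0,0]
    - [0,0,0,0]
    - [0,0,0,0]
    - [0,0,0,0]

```text
t: 17.75
tool_pos: [0.4571, 0.3393, 0.0754]
tcp_rot: [0.707, 0.0, 0.707, 0.0]
contact_force: [-4.7, 2.0, 6.6]
grip_width: 0.014
```

Run:
```python
from h import *
from bench import ctrl
for i in range(7):
    s=ctrl.observe();f=s['contact_force']
    p=s['tool_pos'][:2]-C;a=np.arctan2(p[1],p[0]);print(s['t'],f,np.degrees(a)-360,np.linalg.norm(p),'tang',f[:2]@[-np.sin(a),np.cos(a)])
    if i<6: ctrl.snapshot('top')
arc(-289.1,1.5)
```

```text
17.75 [-4.74500415  2.04360577  6.61936639] -288.268791134053 0.05062987144175456 tang 5.146458554193903
17.8 [-5.52633219  1.36134114  6.44431222] -288.2684997672339 0.05064543302052406 tang 5.674533975829399
17.85 [-4.78031793  1.85931127  6.74932353] -288.2905218382017 0.0506441499424668 tang 5.122321552618488
17.9 [-6.17332498  1.10904898  6.86936421] -288.26653193002613 0.05063010653701028 tang 6.209861173933147
17.95 [-6.41218413  1.56843832  7.54392692] -288.2572021840808 0.050611738733303505 tang 6.580758552815534
18.0 [-4.99214627  0.58896387  6.95181187] -288.2819889560948 0.050648324515371615 tang 4.924917792754039
18.05 [-6.02184056  1.84643519  7.60751018] -288.2815318431293 0.05063351430476753 tang 6.297099649910474
-289.1 -> -304.1 [[0.0, -0.0004, 0.0012, 0], [0.0001, -0.0009, 0.0025, 0], [0.0001, -0.0014, 0.0037, 0], [0.0001, -0.002, 0.0048, 0], [0.0001, -0.0025, 0.006, 0], [0.0001, -0.0031, 0.0072, 0], [0.0002, -0.0038, 0.0083, 0], [0.0002, -0.0044, 0.0095, 0], [0.0002, -0.0051, 0.0106, 0], [0.0003, -0.0058, 0.0117, 0]]
```

Held still the push is about 5.7 N, slightly under the 6–9 N target. I'll go about 20° further.

play_rows:
  series:
    - [0,-0.0006,0.0016,0]
    - [0,-0.0013,0.0033,0]
    - [0,-0.002,0.0048,0]
    - [0,-0.0027,0.0064,0]
    - [0,-0.0036,0.008,0]
    - [0,-0.0044,0.0095,0]
    - [0,-0.0054,0.0109,0]
    - [0,-0.0063,0.0124,0]
    - [0,-0.0074,0.0138,0]
    - [0,-0.0084,0.0152,0]

```text
t: 19.3
tool_pos: [0.4715, 0.3317, 0.0753]
tcp_rot: [0.706, 0.0, 0.708, 0.001]
contact_force: [-8.1, 5.2, 6.7]
grip_width: 0.0141
```

play_rows:
  series:
    - [0,0,0,0]
    - [0,0,0,0]
    - [0,0,0,0]
    - [0,0,0,0]
    - [0,0,0,0]
    - [0,0,0,0]
    - [0,0,0,0]
    - [0,0,0,0]
    - [0,0,0,0]
    - [0,0,0,0]

```text
t: 20.55
tool_pos: [0.472, 0.3313, 0.0753]
tcp_rot: [0.707, 0.0, 0.708, 0.001]
contact_force: [-6.2, 2.5, 5.8]
grip_width: 0.0141
```

Run:
```python
from h import *
from bench import ctrl
L=[]
for i in range(9):
    s=ctrl.observe();f=s['contact_force']
    p=s['tool_pos'][:2]-C;a=np.arctan2(p[1],p[0]);L.append([*f,np.degrees(a)-360,np.linalg.norm(p),f[:2]@[-np.sin(a),np.cos(a)]])
    if i<8: d=ctrl.snapshot('scene')
print(s['t'],np.mean(L,0).round(3),np.std(L,0).round(2))
```

```text
20.95 [-6.1870e+00  3.8270e+00  6.3100e+00 -3.0751e+02  5.1000e-02  7.2380e+00] [0.35 0.59 0.4  0.01 0.   0.51]
```

Moving ≈9.6 N and held ≈7.2 N, both mid-range. Next I'll let go and lift clear.

play_rows:
  series:
    - [0,0,0,0]
    - [0,0,0,0]
    - [0,0,0,0]
    - [0,0,0,0]
    - [0,0,0,0]
    - [0,0,0,0]
    - [0,0,0,0]
    - [-0.01,0,0,0]
    - [-0.025,0,0,0]
    - [-0.045,0,0,0]
  fingers: 100

```text
t: 22.2
tool_pos: [0.4729, 0.3306, 0.1216]
tcp_rot: [0.707, -0.0, 0.707, 0.0]
contact_force: [-0.3, -0.4, -0.0]
grip_width: 0.056
```

play_rows:
  series:
    - [-0.03,0,0,0]
    - [-0.06,0,0,0]
    - [-0.09,0,0,0]
    - [-0.12,0,0,0]
    - [-0.14,-0.02,-0.04,0]
    - [-0.14,-0.05,-0.09,0]
    - [-0.14,-0.08,-0.13,0]
    - [-0.14,-0.1,-0.15,0]
    - [-0.14,-0.1,-0.15,0]
    - [-0.14,-0.1,-0.15,0]

```text
t: 23.45
tool_pos: [0.3237, 0.2309, 0.2612]
tcp_rot: [0.708, 0.0, 0.706, 0.0]
contact_force: [-0.1, 0.1, -0.2]
grip_width: 0.0556
```

Run:
```python
from h import *
from bench import ctrl
s=ctrl.observe();print(s['t'],s['tool_pos'],s['contact_force'],s['grip_width'])
d=ctrl.snapshot('scene');e=ctrl.snapshot('top');pickle.dump(d,open('scene2.pkl','wb'));pickle.dump(e,open('top2.pkl','wb'))
c=[cv2.resize(a,(400,400),interpolation=cv2.INTER_CUBIC) for a in (d['img'][180:310,205:335],e['img'][145:295,215:365])]
cv2.imwrite('pics/f1.png',np.hstack(c))
# lower nut + cup/glass change vs start
for n,a,roi in(('cup s',d,(305,230,355,275)),('cup t',e,(290,145,345,190)),('glass t',e,(222,218,262,268))):
    o=pickle.load(open(('scene' if n[-1]=='s' else 'top')+'.pkl','rb'))['img'];x0,y0,x1,y1=roi
    (sx,sy),r=cv2.phaseCorrelate(*[cv2.cvtColor(k[y0:y1,x0:x1],cv2.COLOR_BGR2GRAY).astype(np.float64) for k in(o,a['img'])]);print(n,round(sx,2),round(sy,2),round(r,2))
```

```text
23.45 [0.32373626 0.23094867 0.26115275] [-0.12324438  0.06711051 -0.23911541] 0.05559524368735643
cup s -0.05 0.5 0.98
cup t 0.02 0.51 0.93
glass t 0.04 0.05 0.99
```

View pics/f1.png

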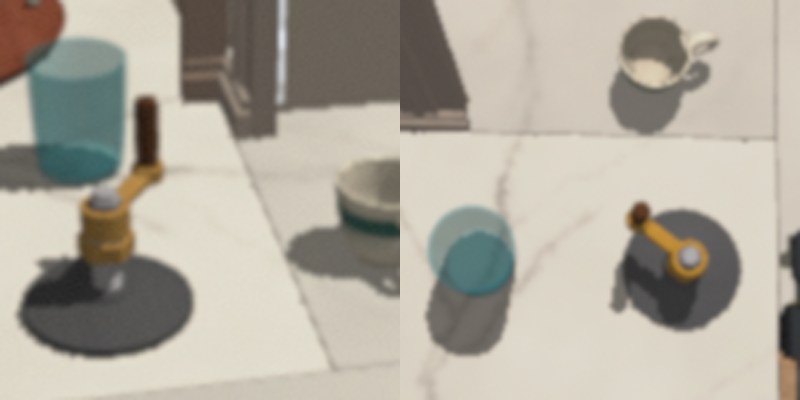

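Scene half: knob at (147,130), hub on the washer, cup and glass in place. Top half: knob top (640,213), column (690,257). Quick check that the crank did not spring back and the hex nut looks unchanged.

Run:
```python
from h import *
t=pickle.load(open('top2.pkl','rb'))
k=plane(t,(215+240*.375,145+211*.375),.110)[:2];c=plane(t,(215+290*.375,145+256*.375),.078)[:2]
v=k-c;print(k,c,np.linalg.norm(v),np.degrees(np.arctan2(v[1],v[0])),'(expected 52)')
for f in('scene','scene2'):
    d=pickle.load(open(f+'.pkl','rb'));hsv=cv2.cvtColor(d['img'],cv2.COLOR_BGR2HSV)
    print(f,[(y,(lambda x:(int(x.min()),int(x.max())) if len(x) else None)(np.where((hsv[y,225:255,0]>8)&(hsv[y,225:255,0]<25)&(hsv[y,225:255,1]>110))[0]+225)) for y in range(257,267)])
    print(d['img'][261,229:252,2].tolist())
```

```text
[0.47051436 0.33198379] [0.4418479  0.29119777] 0.04985243079600967 54.89852947119075 (expected 52)
scene [(257, (247, 247)), (258, (232, 247)), (259, (232, 247)), (260, (232, 247)), (261, (232, 246)), (262, (232, 246)), (263, (233, 245)), (264, (234, 244)), (265, None), (266, None)]
[191, 148, 102, 84, 82, 86, 89, 90, 96, 106, 110, 112, 111, 111, 113, 122, 126, 125, 132, 157, 191, 210, 215]
scene2 [(257, (232, 247)), (258, (232, 247)), (259, (232, 247)), (260, (232, 247)), (261, (232, 246)), (262, (232, 246)), (263, (232, 245)), (264, (233, 244)), (265, None), (266, None)]
[197, 150, 106, 84, 86, 87, 93, 94, 98, 110, 114, 116, 115, 115, 118, 127, 131, 130, 136, 162, 195, 215, 221]
```

The crank held its angle (within measuring error) and the hex nut's outline and shading match the start. Handing in.

```bash
python3 -c "
from bench import ctrl
print(ctrl.sign_off())"
```

```text
the job is handed in; nothing more can be done
None
```

I cranked the upper nut about 414° clockwise by its knob until it ran down onto the washer and tightened. I then let go and moved the arm clear, and handed in at about 23.5 s.

- **Tightness:** the push at the knob was about 9.6 N while turning slowly (one reading) and about 7.2 N held still, both inside the firm range and well under the 14 N drag limit.
- **Crank after release:** it reads about 55° against the 52.5° it was left at. That is roughly my pixel error, so any spring-back is small at most.
- **Lower nut:** its outline and shading in the scene picture match the start, so it does not appear to have turned. I did not measure its angle directly.
- **Cup and glass:** the glass shows no shift (0.05 px). The cup comparison gave 0.5 px (under about 1 mm) in both views. I put that down to an artefact of the comparison, because the pictures show the cup where it was.
- **Stand measurement:** an early reading of the foot in the scene view disagreed by 2 cm, because I took its rim to be at 17 mm height. I used the column top and knob instead. These gave a 50.4 mm crank radius against the stated 50 mm, and the sideways forces stayed small throughout.

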